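# Exchange the date bowls behind the jar and flask

### The job

First clear the glass jar and the coffee flask off the wooden riser into the cake pan; then take the lidded date bowl from behind them and set it centred on the ceramic coaster, put the open empty date bowl on the ring inlay where the lidded one stood, and last put the jar and the flask back exactly where each stood at the start. Keep everything upright, set the glass jar down gently rather than dropping it, and do not disturb the coffee cup, the glasses case or anything else on the sideboard.

Things in the scene. Friction and masses are not known exactly. Their poses are not given: they have to be found in the camera images.
- jar: Loose tall glass apothecary jar, brown contents, 0.3-0.6 kg. Origin: centre of underside; z up. Body 84 mm diameter to 125 mm height, shoulder to 60 mm at 143; screwed-tight steel lid 68 mm diameter from 150 to 167; on it a round knob 28 mm diameter (straight from 176 to 200, top at 206): lift the jar by it. Starts on the front left or front right of the riser.
- flask: Loose vacuum coffee flask, aluminium with black cylindrical cap, 0.3-0.5 kg. Origin: centre of underside; z up. Body 68 mm diameter to 125 mm height, shoulder to 145; tight cap 50 mm diameter from 145 to 186 mm, top at 192: lift the flask by it. Starts on the riser beside the jar.
- lidded_bowl: Loose small light-wood date bowl with a tight domed lid and small knob, one rigid piece, 0.15 kg. Origin: centre of underside; z up. Foot 46 mm diameter, widening to 62 mm from 24 to 46 mm height (grip here); lid rim 64 mm diameter from 46 to 50; knob 18 mm diameter, top at 70. Starts on the riser's ring inlay, axis about 89 mm from those of jar and flask, behind them.
- open_bowl: Loose small light-wood date bowl, open and empty, 0.11 kg. Origin: centre of underside; z up. Foot 46 mm diameter, widening to 62 mm from 24 mm height up to the rim at 46 mm; wall 5 mm. Starts on the sideboard top (z = 0), on the robot's side of the coaster.
- riser: Fixed wooden display board, 10 mm thick (things stand on it at z = 10 mm), 230 mm wide (y), 205 deep (x -150 to +55 mm), rear rail 45 mm high at x +49 to +61. Origin: at z = 0 under the centre of the flush brass ring inlay (88 mm outer diameter), the date bowl's place. Its -x faces the robot. Jar and flask start some 70 mm in front of the origin, 55 mm to either side.
- coaster: Fixed round white ceramic coaster, 100 mm diameter, 6 mm thick, left or right of the riser. Origin: centre of underside; top at z = 6 mm.
- pan: Fixed rectangular open aluminium cake pan, empty, on the side of the riser where the coaster is not. 240 mm long (x), 160 mm wide (y), 35 mm high, walls 3 mm, floor 3 mm (things inside stand at z = 3 mm). Origin: centre of underside. Two things fit side by side along its x.
- cup: Loose white ceramic coffee cup without handle, 62 mm diameter, 50 mm high, standing in front of the riser near the robot. Origin: centre of its underside. A bystander: leave it alone.
- case: Loose black glasses case, 60 x 150 x 42 mm, lying on the sideboard behind the riser. Origin: centre of its underside. A bystander: leave it alone.

How it is judged:
On the way, in this order (a step that is already met when the one before it is completed fails the run):
1. jar and flask both stand upright and released in the cake pan, the lidded bowl not yet taken (x of jar in the frame of pan between -0.1 and 0.1 m and y of jar in the frame of pan between -0.06 and 0.06 m and z of each of jar, flask in the frame of pan below 0.01 m and angle between each of jar, flask's own z axis and vertical below 0.15 rad and linear speed of each of jar, flask below 0.03 m/s and contact force between the fingers and jar below 0.2 N and x of flask in the frame of pan between -0.1 and 0.1 m and y of flask in the frame of pan between -0.06 and 0.06 m and contact force between the fingers and flask below 0.2 N and distance of lidded_bowl from where it was at the start of the episode below 0.03 m), for 0.2 s.
2. the lidded bowl stands released on the coaster while jar and flask are still in the pan (x of jar in the frame of pan between -0.1 and 0.1 m and y of jar in the frame of pan between -0.06 and 0.06 m and z of each of jar, flask in the frame of pan below 0.01 m and angle between each of jar, flask, lidded_bowl's own z axis and vertical below 0.15 rad and linear speed of each of jar, flask, lidded_bowl below 0.03 m/s and contact force between the fingers and jar below 0.2 N and x of flask in the frame of pan between -0.1 and 0.1 m and y of flask in the frame of pan between -0.06 and 0.06 m and contact force between the fingers and flask below 0.2 N and horizontal distance between lidded_bowl and coaster below 0.012 m and z of lidded_bowl in the frame of coaster below 0.012 m and contact force between the fingers and lidded_bowl below 0.2 N), for 0.2 s.
3. the open bowl stands released on the ring inlay while jar and flask are still in the pan (all of step 2 and horizontal distance between open_bowl and riser below 0.012 m and z of open_bowl in the frame of riser below 0.016 m and angle between open_bowl's own z axis and vertical below 0.15 rad and linear speed of open_bowl below 0.03 m/s and contact force between the fingers and open_bowl below 0.2 N), for 0.2 s.
At the end, for the whole second after the job is handed in: The lidded bowl stands on the coaster and the open bowl on the riser's ring inlay, each within 12 mm of its centre; jar and flask are back within 15 mm of where each started; all four are upright (within 0.15 rad), released and at rest (horizontal distance between lidded_bowl and coaster below 0.012 m and z of lidded_bowl in the frame of coaster below 0.012 m and angle between each of lidded_bowl, open_bowl, jar, flask's own z axis and vertical below 0.15 rad and linear speed of each of lidded_bowl, open_bowl, jar, flask below 0.03 m/s and contact force between the fingers and lidded_bowl below 0.2 N and horizontal distance between open_bowl and riser below 0.012 m and z of open_bowl in the frame of riser below 0.016 m and contact force between the fingers and open_bowl below 0.2 N and distance of each of jar, flask from where it was at the start of the episode below 0.015 m and contact force between the fingers and jar below 0.2 N and contact force between the fingers and flask below 0.2 N); the robot touches nothing.
It fails at once if the cup or the glasses case is moved by more than 15 mm (distance of any of cup, case from where it was at the start of the episode above 0.015 m).
It fails at once if jar, flask or a bowl is tipped by more than 0.6 rad (angle between any of jar, flask, lidded_bowl, open_bowl's own z axis and vertical above 0.6 rad).
It fails at once if the glass jar is dropped (falls faster than 0.4 m/s, out of the fingers; about 8 mm of free fall) (contact force between the fingers and jar below 0.2 N and linear speed of jar above 0.4 m/s).
It also fails if it takes over 128 s, if anything falls off the work surface, if the arm or the gripper's body presses on something with over 40 N, if the wrist force passes 120 N, or if a joint passes its speed limit or range.

### The arm

A 6-joint arm with a two-finger parallel gripper is mounted at the origin on the work surface. World frame = base frame: x ahead of the robot, y to its left, z up, the work surface at z = 0. Lengths are in m, angles in rad, forces in N, time in s.
With the tool pointing down it reaches from about 0.425 to 0.95 m from the base axis. Payload 14.7 kg.
Tool frame: the origin (TCP) lies on the centre line of the jaws, within the pads' length; the fingertips stand 22 mm ahead of it and the grasp point (between the pads) lies 3 mm ahead of it; z points along the fingers, y is the line along which they close (so a half turn about z gives the same grasp; the last joint's range is limited). The gripper opens to 85 mm and grips with 20 to 120 N. Pads are 22 mm wide; open, the fingers measure 114 mm over their backs; the gripper's body (76 mm by 85 mm) begins 54 mm behind the grasp point. The pads swing forward as they close: fully open they stand 13 mm farther back than shut.
Start: joints at [-1.379, 0.48, 1.596, -0, 1.065, -0.047], TCP at [0.154, -0.632, 0.253] pointing down, gripper open.
Joint ranges: [-2.75, 2.75], [-0.82, 2.05], [0.23, 2.67], [-1.56, 4.7], [0.09, 2.69], [-2.92, 2.92]. Speed limits (rad/s): [1.89, 1.89, 2.39, 3.01, 3.01, 3.01].

### API

Orientations are given as a unit quaternion [w, x, y, z].
In Python, from bench import arm, eyes, order gives the robot as it stands (arm), with the cameras (eyes) and the job (order).
- The arm moves only by the tool drive_effector, called after "Request:" as a command line: name --argument value ..., lists and objects as JSON in quotes. Schema: {"type":"object","properties":{"plan":{"type":"array","items":{"type":"object","properties":{"d":{"type":"array","items":{"type":"number"},"minItems":3,"maxItems":3},"rotvec":{"type":"array","items":{"type":"number"},"minItems":3,"maxItems":3}},"additionalProperties":false},"minItems":1,"maxItems":10},"jaw":{"type":"number"},"clamp_n":{"type":"number"},"only":{"type":"string"},"quiet":{"type":"boolean"},"lines":{"type":"string"}},"required":["plan"],"additionalProperties":false}. plan is a list of rows, 1 to 10 of them, each an object with the fields d (a list: dx, dy, dz in shares of the most that a row can go, 1 being 62.5 mm), rotvec (a list: a rotation vector rx, ry, rz in shares of 90 degrees (1.0 is 90 degrees)); a field left out counts as zero; each row shifts and turns the commanded pose from where the row before left it, along the tool's axes as they then stand; what a row does not reach is not made up. A row lasts 1/8 s, in which the tool goes at most 0.0625 m and 0.188 rad, less where a joint would pass 70% of its speed; a pose out of reach is approached as far as the arm can. jaw is the opening from 0.0 (shut) to 1.0 (fully open), set as the call begins (left out keeps the last). The fingers move at their own pace and stop on an object; clamp_n is the grip in N (left out, the last holds). Time passes only in rows, so rows that do not move let the fingers close. The tool returns the time, the measured TCP pose, the force, the opening and the grip force at its end. only (a regular expression) keeps the lines of the reply that match it, lines (a string "A,B") keeps lines A to B, and quiet returns only ok. A shift or turn number past 1, either way, is cut back to 1. Input that does not fit is refused with a message, and nothing moves.
- arm.get_state(): the state, without advancing time (a new reading comes with each control period).
- eyes.snapshot(name): name is "side" or "top" or "wrist"; returns a dict with "frame" (384x512x3 uint8, red, green, blue), "range_z" (384x512 float32, m along the optical axis (not along the pixel's ray), 0 where there is no reading), "mtx" (3x3 intrinsics, pixels), "dist_coeffs" ([k1, k2, p1, p2, k3] as OpenCV has them; the pictures are not rectified), "extrinsics" (4x4, takes a point from world to camera coordinates). Camera axes: x right, y up, looking along -z (the intrinsics and any distortion apply to the point x, -y, -z); pixel columns grow to the right and rows downward; lengths in m; the calibration is good to about 2 mm. A picture is of the moment at which its call begins.
- order.hand_in(): hands the job in; it is judged then, once.
The state is a dict: "t": time; "joint_positions": joint angles; "joint_vel": joint speeds; "joint_efforts": joint torques, N m; "tcp_pos": TCP position; "ee_rot": TCP orientation; "force": force on the tool from outside, world axes, zero at the start; "wrist_torque": the same for the moment, N m; "gripper_width": opening from 0.0 (shut) to 1.0 (fully open); "grip_force": force on a finger pad.
Only numpy, scipy, OpenCV 4.12 (cv2) and the standard library are available. Lean on these libraries where they do the work, as an engineer would, in place of code of your own. Each camera call takes 0.05 s, during which the arm holds its last target. There are 200 camera calls.

## Working session

There is one attempt and no reset: what is moved stays moved. The work goes in short steps, Python scripts to look and compute and a tool call to move; the robot and the scene stay as the last step left them, time stands still between calls to the robot, and variables do not carry over. Pictures are saved under pics/ and viewed, at most 14 in all, crops included, and the job is handed in when it is done.

```bash
ls; mkdir -p pics
```

Create h.py:
```python
import numpy as np, cv2
from bench import arm, eyes, order
def snap(n, save=None):
    s=eyes.snapshot(n)
    if save: cv2.imwrite('pics/'+save, cv2.cvtColor(s['frame'],cv2.COLOR_RGB2BGR))
    return s
def cloud(s):
    h,w=s['range_z'].shape
    u,v=np.meshgrid(np.arange(w),np.arange(h))
    p=cv2.undistortPoints(np.stack([u,v],-1).reshape(-1,1,2).astype(float),np.array(s['mtx'],float),np.array(s['dist_coeffs'],float)).reshape(h,w,2)
    z=s['range_z'].astype(float)
    c=np.stack([p[...,0]*z,-p[...,1]*z,-z],-1)
    E=np.array(s['extrinsics'],float); R,t=E[:3,:3],E[:3,3]
    P=(c-t)@R
    P[z<=0]=np.nan
    return P
```

Run:
```python
from h import *
for n in('side','top'):
    s=snap(n,n+'0.png'); P=cloud(s); np.savez('/tmp/%s0.npz'%n,P=P,f=s['frame'])
    E=np.array(s['extrinsics']); print(n,'cam',-E[:3,:3].T@E[:3,3], s['dist_coeffs'])
    print(np.nanmin(P.reshape(-1,3),0),np.nanmax(P.reshape(-1,3),0))
print(arm.get_state())
```

```text
bench.py
pics
side cam [ 0.80545439 -0.72001592  0.81775962] [-0.01612992  0.          0.          0.          0.        ]
[-1.70576429 -0.57707447 -0.77174859] [1.78150488 2.71210656 0.5827537 ]
top cam [0.44737992 0.00599157 0.9610545 ] [-0.1184443  0.         0.         0.         0.       ]
[ 0.10602609 -1.37127356 -0.7701972 ] [1.74634514 1.32161506 0.36755716]
{'t': 0.1, 'joint_positions': array([-1.37856301e+00,  4.80772773e-01,  1.59683826e+00, -7.99542869e-06,
        1.06509827e+00, -4.66352785e-02]), 'joint_vel': array([-0.00016141, -0.00215222, -0.00231006, -0.00038016,  0.00024543,
        0.00122846]), 'joint_efforts': array([ 3.28242728e-03, -9.52255297e+01, -4.31042218e+01, -9.38526841e-05,
        5.09766833e-03,  3.59072942e-05]), 'tcp_pos': array([ 0.15371882, -0.63118965,  0.25272398]), 'ee_rot': array([-5.56591500e-04,  9.92875813e-01,  1.19152461e-01, -4.40965979e-05]), 'force': array([ 0.60107304,  1.17707762, -0.3591423 ]), 'wrist_torque': array([-0.03456697, -0.00940913, -0.02094816]), 'grip_force': 0.0, 'gripper_width': 0.9981680635927626}
```

View pics/top0.png

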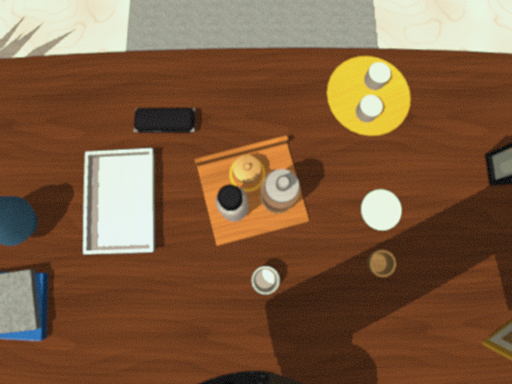

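View pics/side0.png

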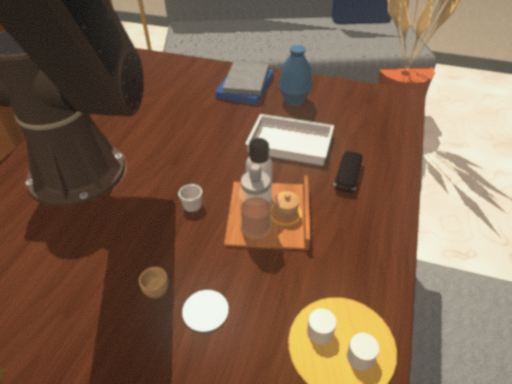

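Top view: flask cap at about (230,195), jar knob (283,182), lidded bowl (246,168) and the riser turned by about 13°. The pan is at (119,200), coaster (381,210), open bowl (382,263), cup (265,280) and case (165,120). The side view shows the same layout: pan on +y, coaster on -y.

Create m.py:
```python
from h import *
D={n:np.load('/tmp/%s0.npz'%n) for n in('top','side')}
def pts(P,box,zr):
    u0,v0,u1,v1=box; Q=P[v0:v1,u0:u1].reshape(-1,3); return Q[(Q[:,2]>zr[0])&(Q[:,2]<zr[1])]
def circ(Q):
    (c,r)=cv2.minEnclosingCircle((Q[:,:2]*1000).astype(np.float32)); return np.round(c,1),round(2*r,1),np.round(Q[:,:2].mean(0)*1000,1),np.round(np.median(Q[:,2])*1000,1),len(Q)
if __name__=='__main__':
    T=D['top']['P']; S=D['side']['P']; f=D['top']['f']
    for nm,b,z in [('cap',(205,170,260,230),(.196,.215)),('knob',(265,160,310,215),(.195,.23)),('jarlid',(260,160,310,215),(.165,.185)),('lbowl',(225,145,270,195),(.05,.066)),('lknob',(225,145,270,195),(.07,.09)),('obowl',(360,240,405,285),(.036,.056)),('coaster',(355,180,410,240),(.003,.012)),('cup',(245,260,285,300),(.04,.06)),('case',(125,95,205,140),(.03,.06)),('pan',(75,140,165,265),(.03,.042)),('rail',(185,130,300,175),(.04,.05)),('riser',(190,130,315,250),(.006,.015))]:
        Q=pts(T,b,z)
        if len(Q)<3: print(nm,len(Q)); continue
        print(nm,*circ(Q))
        if nm in('case','pan','rail','riser'): print('   rect',cv2.minAreaRect((Q[:,:2]*1000).astype(np.float32)))
    for nm,b,z in [('cap',(240,130,280,180),(.196,.215)),('knob',(235,150,275,190),(.195,.23)),('jarlid',(235,150,275,210),(.165,.185)),('lknob',(270,185,305,225),(.072,.09)),('lbowl',(270,185,305,225),(.05,.066)),('obowl',(130,255,175,305),(.036,.056)),('coaster',(175,280,235,340),(.003,.012)),('pan',(240,105,340,170),(.03,.042)),('riser',(215,170,320,260),(.006,.015))]:
        Q=pts(S,b,z)
        if len(Q)<3: print('S',nm,len(Q)); continue
        print('S',nm,*circ(Q), cv2.minAreaRect((Q[:,:2]*1000).astype(np.float32)) if nm in('pan','riser') else '')
    print('table z',np.nanmedian(T[300:320,150:250,2]),np.nanmedian(S[230:250,120:200,2]))
```

```bash
python3 m.py
```

```text
cap [557.   49.9] 49.3 [557.   49.3] 201.0 478
knob [582.1 -54.1] 27.4 [580.7 -53.5] 213.9 176
jarlid [582.1 -54.1] 67.9 [579.9 -53.4] 175.9 704
lbowl [643.1  17.6] 64.0 [640.9  17.3] 62.8 420
lknob [642.5  17.9] 18.9 [642.1  17.4] 78.5 48
obowl [ 418.9 -292.1] 63.3 [ 418.1 -292.5] 44.8 214
coaster [ 546.1 -312.3] 182.7 [ 547.5 -309.3] 5.7 1237
cup [386.1 -21.7] 62.4 [384.3 -22.2] 48.5 154
case [774.1 223.2] 152.3 [772.5 220. ] 40.3 1351
   rect ((775.3121948242188, 223.1698760986328), (149.19427490234375, 59.995235443115234), 89.12120056152344)
pan [572.7 327.3] 296.8 [571.3 327.8] 34.7 1027
   rect ((573.3739013671875, 327.56817626953125), (249.70599365234375, 170.16629028320312), 1.9101715087890625)
rail [693.7  31.9] 229.2 [690.5  31.7] 43.5 483
   rect ((691.00341796875, 31.232017517089844), (13.207843780517578, 229.17774963378906), 14.220158576965332)
riser [633.2  16.7] 362.6 [582.9  13.7] 9.6 4607
   rect ((633.7205810546875, 15.954330444335938), (286.7117614746094, 230.5281219482422), 14.090080261230469)
S cap [572.6  -0.9] 143.6 [570.6   1. ] 200.3 312 
S knob [577.4 -21.8] 100.5 [585.  -59.7] 209.7 140 
S jarlid [569.6 -23.9] 143.1 [581.7 -45.3] 174.5 542 
S lknob [607.5 -14.5] 114.5 [637.9  -8.4] 77.2 45 
S lbowl [624.6  -6.6] 124.1 [645.1   4.5] 61.0 344 
S obowl [ 420.8 -293.3] 64.8 [ 421.  -295.6] 44.0 277 
S coaster [ 529.9 -303.7] 177.3 [ 549.1 -312.3] 5.6 1471 
S pan [600.6 302.6] 355.5 [586.4 328.3] 32.9 414 ((600.3211669921875, 309.7052001953125), (205.9700164794922, 299.96636962890625), 89.9722900390625)
S riser [597.7   4.4] 306.9 [611.8 -28.5] 8.4 2238 ((598.2905883789062, 3.8668060302734375), (210.2079315185547, 232.3490447998047), 14.475502967834473)
table z -0.0002552967407050701 -7.474101007212438e-05
```

Create g.py:
```python
import sys,numpy as np
from bench import arm, eyes, order
from scipy.spatial.transform import Rotation as R
# usage: g.py x y z (mm, world) -> displacement in tool axes
s=arm.get_state(); w,x,y,z=s['ee_rot']; M=R.from_quat([x,y,z,w]).as_matrix()
print('t',round(s['t'],2),'tcp',np.round(s['tcp_pos']*1000,1),'tilt',np.round(M[:2,2],4),'yaw',round(np.degrees(np.arctan2(M[1,0],M[0,0])),2),'F',np.round(s['force'],1),'grip',round(s['grip_force'],1),'w',round(s['gripper_width'],3))
for i in range(1,len(sys.argv),3):
    print('d',np.round(M.T@(np.array(sys.argv[i:i+3],float)-s['tcp_pos']*1000),1))
```

```bash
python3 g.py 557 50 260 557 50 182
```

Run:
```python
from m import *
T=D['top']['P'];S=D['side']['P']
for n,P,b in(('top',T,(355,180,410,240)),('side',S,(175,280,235,340))):
    f=D[n]['f']; u0,v0,u1,v1=b
    m=(f[v0:v1,u0:u1].min(-1)>150); Q=P[v0:v1,u0:u1][m]; Q=Q[(abs(Q[:,2]-.006)<.006)]
    print('coaster',n,*circ(Q))
for n,P,b in(('top',T,(185,130,320,260)),('side',S,(215,170,320,260))):
    f=D[n]['f']; u0,v0,u1,v1=b
    c=f[v0:v1,u0:u1].astype(int); Q=P[v0:v1,u0:u1]; m=(abs(Q[...,2]-.010)<.003)&(c[...,0]-c[...,2]>70)
    Q=Q[m]*1000; a=np.radians(14.2); X=np.array([np.cos(a),np.sin(a)]);Y=np.array([-X[1],X[0]])
    px=Q[:,:2]@X; py=Q[:,:2]@Y
    print('riser',n,len(Q),np.percentile(px,[0,.5,99.5,100]).round(1),np.percentile(py,[0,.5,99.5,100]).round(1),'x: bowl ->',np.array([642.5,17.7])@X,np.array([642.5,17.7])@Y)
```

```text
t 0.1 tcp [ 153.7 -631.2  252.7] tilt [-0.0002  0.0011] yaw 13.69 F [ 0.6  1.2 -0.4] grip 0.0 w 0.998
d [ 553.  -566.4   -6.6]
d [ 553.  -566.3   71.4]
coaster top [ 547.4 -310.1] 101.5 [ 547.2 -308.7] 5.7 1264
coaster side [ 547.1 -310.9] 103.9 [ 549.3 -312.8] 5.5 1499
riser top 4244 [474.7 475.5 672.9 675.1] [-254.6 -253.7  -25.8  -24.7] x: bowl -> 627.2105780376816 -140.45081273398668
riser side 1863 [476.1 476.6 674.9 681.5] [-259.3 -257.5  -30.6  -27.3] x: bowl -> 627.2105780376816 -140.45081273398668
```

Units first: shifts go in shares of 62.5 mm and turns go in shares of 90 degrees. So -0.0405 m is -0.648, 0.0395 m is 0.632.

Request:
drive_effector --plan '[{"d": [0.632, -0.648, -0.016]}, {"d": [0.632, -0.648, -0.016]}, {"d": [0.632, -0.648, -0.016]}, {"d": [0.632, -0.648, -0.016]}, {"d": [0.632, -0.648, -0.016]}, {"d": [0.632, -0.648, -0.016]}, {"d": [0.632, -0.648, -0.016]}]' --jaw 1.0 --clamp_n 60

```text
t: 0.98
tcp_pos: [0.3559, -0.289, 0.2603]
ee_rot: [-0.0, 0.993, 0.119, 0.0]
force: [0.5, -1.0, 0.1]
gripper_width: 0.999
grip_force: 0.0
```

Request:
drive_effector --plan '[{"d": [0.632, -0.648, 0]}, {"d": [0.632, -0.648, 0]}, {"d": [0.632, -0.648, 0]}, {"d": [0.632, -0.648, 0]}, {"d": [0.632, -0.648, 0]}, {"d": [0.632, -0.648, 0]}, {"d": [0.632, -0.648, 0]}, {}, {}]'

```text
t: 2.1
tcp_pos: [0.5564, 0.0502, 0.2598]
ee_rot: [0.0, 0.993, 0.12, -0.001]
force: [-0.4, -0.1, -0.1]
gripper_width: 0.997
grip_force: 0.0
```

```bash
python3 g.py 557 50 182
```

```text
t 2.1 tcp [556.4  50.2 259.8] tilt [-0.0012 -0.0002] yaw 13.73 F [-0.4 -0.1 -0.1] grip 0.0 w 0.997
d [ 0.6  0.3 77.8]
```

Converted, 0.04 m is 0.64, 0.025 m is 0.4.

Request:
drive_effector --plan '[{"d": [0.008, 0, 0.64]}, {"d": [0, 0, 0.4]}, {"d": [0, 0, 0.208]}, {}]'

```text
t: 2.6
tcp_pos: [0.5569, 0.0495, 0.182]
ee_rot: [-0.0, 0.993, 0.119, -0.001]
force: [-0.4, 0.4, 1.0]
gripper_width: 1.0
grip_force: 0.0
```

Request:
drive_effector --plan '[{}, {}, {}, {}, {}]' --jaw 0 --clamp_n 60

```text
t: 3.22
tcp_pos: [0.5582, 0.0503, 0.1836]
ee_rot: [0.0, 0.993, 0.119, 0.001]
force: [-1.0, -1.2, 9.0]
gripper_width: 0.57
grip_force: 61.7
```

```bash
python3 g.py 557 50 182
```

```text
t 3.23 tcp [558.2  50.3 183.6] tilt [ 0.0021 -0.0001] yaw 13.69 F [-1.  -1.2  9. ] grip 61.7 w 0.57
d [-1.2 -0.   1.6]
```

Converted, -0.04 m is -0.64, -0.03 m is -0.48.

Request:
drive_effector --plan '[{"d": [0, 0, -0.16]}, {"d": [0, 0, -0.48]}, {"d": [0, 0, -0.64]}, {}]'

```text
t: 3.72
tcp_pos: [0.559, 0.0504, 0.2656]
ee_rot: [0.0, 0.993, 0.119, 0.003]
force: [0.5, -0.5, -4.8]
gripper_width: 0.569
grip_force: 63.3
```

```bash
python3 g.py 518 326 245
python3 -c "
from h import *
snap('side','s1.png')"
```

```text
t 3.73 tcp [559.   50.4 265.6] tilt [0.0053 0.0002] yaw 13.69 F [ 0.5 -0.5 -4.8] grip 63.3 w 0.569
d [  25.3 -277.5   20.4]
```

View pics/s1.png

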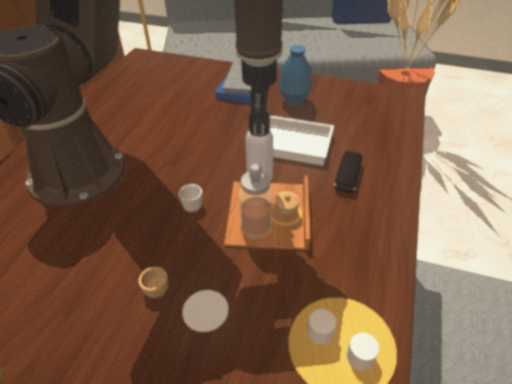

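The side view shows the flask hanging upright in the gripper at (260,150), with the jar and bowl undisturbed. Next it goes to the pan.

Converted, -0.05 m is -0.8, 0.0053 m is 0.0848.

Request:
drive_effector --plan '[{"d": [0.064, -0.64, 0]}, {"d": [0.064, -0.8, 0]}, {"d": [0.064, -0.8, 0]}, {"d": [0.064, -0.8, 0]}, {"d": [0.064, -0.8, 0]}, {"d": [0.0848, -0.6, 0]}, {}, {}]'

```text
t: 4.78
tcp_pos: [0.5157, 0.3253, 0.2611]
ee_rot: [0.001, 0.993, 0.119, -0.001]
force: [-0.1, 0.2, -3.8]
gripper_width: 0.569
grip_force: 64.6
```

Request:
drive_effector --plan '[{"d": [0, 0, 0.48]}, {"d": [0, 0, 0.48]}, {"d": [0, 0, 0.24]}, {"d": [0, 0, 0.096]}, {}]'

```text
t: 5.4
tcp_pos: [0.5167, 0.3257, 0.1816]
ee_rot: [-0.0, 0.993, 0.119, 0.0]
force: [-0.6, 0.2, -3.2]
gripper_width: 0.573
grip_force: 64.6
```

```bash
python3 g.py 518 326 177
```

```text
t 5.4 tcp [516.7 325.7 181.6] tilt [0.0002 0.0001] yaw 13.66 F [-0.6  0.2 -3.2] grip 64.6 w 0.573
d [1.4 0.  4.6]
```

Converted, 0.002 m is 0.032, 0.0015 m is 0.024.

Request:
drive_effector --plan '[{"d": [0, 0, 0.032]}, {"d": [0, 0, 0.032]}, {"d": [0, 0, 0.024]}, {}]'

```text
t: 5.9
tcp_pos: [0.5168, 0.3261, 0.1766]
ee_rot: [-0.0, 0.993, 0.119, 0.001]
force: [-1.0, -1.9, 6.1]
gripper_width: 0.566
grip_force: 65.6
```

```bash
python3 g.py
```

```text
t 5.9 tcp [516.8 326.1 176.6] tilt [0.0012 0.0005] yaw 13.69 F [-1.  -1.9  6.1] grip 65.6 w 0.566
```

Request:
drive_effector --plan '[{}, {}, {}, {}]' --jaw 1.0

```text
t: 6.4
tcp_pos: [0.5164, 0.3259, 0.1758]
ee_rot: [0.0, 0.993, 0.119, -0.0]
force: [-0.8, 0.2, -1.1]
gripper_width: 0.999
grip_force: 0.0
```

Request:
drive_effector --plan '[{"d": [0, 0, -0.48]}, {"d": [0, 0, -0.8]}, {"d": [0, 0, -0.16]}, {}]'

```text
t: 6.9
tcp_pos: [0.5166, 0.326, 0.2663]
ee_rot: [-0.0, 0.993, 0.119, 0.001]
force: [0.3, 0.6, -0.8]
gripper_width: 0.998
grip_force: 0.0
```

```bash
python3 g.py 582 -54 270 582 -54 204
```

Run:
```python
from m import *
s=snap('top','t2.png'); P=cloud(s)
Q=pts(P,(75,130,190,265),(.175,.205)); print('flask?',*circ(Q))
Q=pts(P,(265,160,310,215),(.195,.23)); print('knob',*circ(Q))
```

```text
t 6.9 tcp [516.6 326.  266.3] tilt [0.0011 0.0007] yaw 13.68 F [ 0.3  0.6 -0.8] grip 0.0 w 0.998
d [-26.3 384.7  -3.9]
d [-26.4 384.7  62.1]
flask? [512.3 325.2] 50.7 [508.7 321.3] 193.6 383
knob [582.4 -54.1] 27.9 [580.8 -53.4] 214.3 175
```

View pics/t2.png

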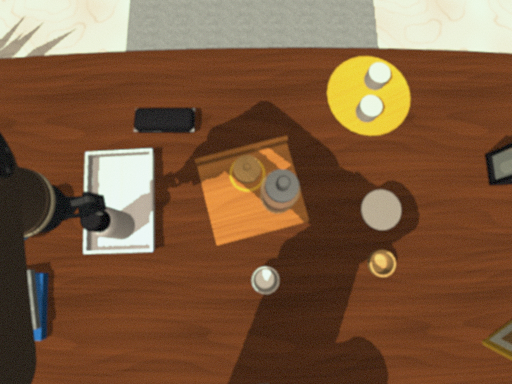

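Converted, 0.055 m is 0.88, -0.0038 m is -0.0608.

Request:
drive_effector --plan '[{"d": [-0.0608, 0.72, -0.032]}, {"d": [-0.0608, 0.88, -0.032]}, {"d": [-0.0608, 0.88, 0]}, {"d": [-0.0608, 0.88, 0]}, {"d": [-0.0608, 0.88, 0]}, {"d": [-0.0608, 0.88, 0]}, {"d": [-0.0608, 0.72, 0]}, {"d": [0, 0.3152, 0]}, {}, {}]' --jaw 0.65

```text
t: 8.2
tcp_pos: [0.5811, -0.0531, 0.2692]
ee_rot: [-0.0, 0.993, 0.119, -0.001]
force: [0.0, 0.1, -0.3]
gripper_width: 0.656
grip_force: 0.0
```

```bash
python3 g.py 582 -54 204
```

```text
t 8.2 tcp [581.1 -53.1 269.2] tilt [-0.0011  0.0005] yaw 13.71 F [ 0.   0.1 -0.3] grip 0.0 w 0.656
d [ 0.7  1.1 65.2]
```

Converted, 0.03 m is 0.48, 0.025 m is 0.4.

Request:
drive_effector --plan '[{"d": [0.0112, 0.016, 0.48]}, {"d": [0, 0, 0.4]}, {"d": [0, 0, 0.16]}, {}]'

```text
t: 8.7
tcp_pos: [0.5822, -0.0542, 0.2046]
ee_rot: [-0.0, 0.993, 0.12, -0.0]
force: [-0.7, 0.1, 0.0]
gripper_width: 0.651
grip_force: 0.0
```

```bash
python3 g.py
```

```text
t 8.7 tcp [582.2 -54.2 204.6] tilt [-0.0009  0.0002] yaw 13.74 F [-0.7  0.1  0. ] grip 0.0 w 0.651
```

Request:
drive_effector --plan '[{}, {}, {}, {}, {}]' --jaw 0 --clamp_n 60

```text
t: 9.32
tcp_pos: [0.5831, -0.0549, 0.206]
ee_rot: [0.0, 0.993, 0.119, 0.001]
force: [-0.2, 2.3, 5.5]
gripper_width: 0.307
grip_force: 59.2
```

```bash
python3 g.py
```

```text
t 9.32 tcp [583.1 -54.9 206. ] tilt [0.0019 0.    ] yaw 13.67 F [-0.2  2.3  5.5] grip 59.2 w 0.307
```

Request:
drive_effector --plan '[{"d": [0, 0, -0.128]}, {"d": [0, 0, -0.32]}, {"d": [0, 0, -0.56]}, {"d": [0, 0, -0.56]}, {"d": [0, 0, -0.192]}, {}]'

```text
t: 10.07
tcp_pos: [0.5825, -0.055, 0.3151]
ee_rot: [0.0, 0.993, 0.119, 0.0]
force: [-0.2, 0.2, -4.9]
gripper_width: 0.305
grip_force: 59.7
```

```bash
python3 g.py 630 328 316 630 328 199
python3 -c "
from h import *
snap('side','s3.png')"
```

```text
t 10.07 tcp [582.5 -55.  315.1] tilt [ 0.0009 -0.0001] yaw 13.68 F [-0.2  0.2 -4.9] grip 59.7 w 0.305
d [ 136.7 -360.9   -1. ]
d [ 136.6 -361.   116. ]
```

View pics/s3.png

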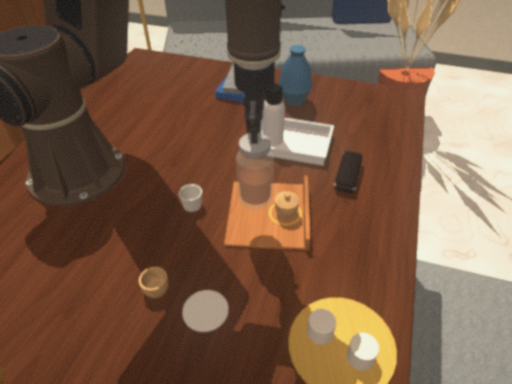

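The jar hangs upright at (256,165), and the flask stands in the pan at (274,125).

Converted, -0.05 m is -0.8, -0.035 m is -0.56.

Request:
drive_effector --plan '[{"d": [0.16, -0.416, 0]}, {"d": [0.304, -0.8, 0]}, {"d": [0.304, -0.8, 0]}, {"d": [0.304, -0.8, 0]}, {"d": [0.304, -0.8, 0]}, {"d": [0.304, -0.8, 0]}, {"d": [0.304, -0.8, 0]}, {"d": [0.2032, -0.56, 0]}, {}, {}]'

```text
t: 11.38
tcp_pos: [0.6292, 0.3276, 0.3129]
ee_rot: [0.001, 0.993, 0.119, -0.001]
force: [-1.1, -0.1, -4.9]
gripper_width: 0.309
grip_force: 60.3
```

Request:
drive_effector --plan '[{"d": [0, 0, 0.48]}, {"d": [0, 0, 0.56]}, {"d": [0, 0, 0.48]}, {"d": [0, 0, 0.192]}, {"d": [0, 0, 0.048]}, {}]'

```text
t: 12.12
tcp_pos: [0.6304, 0.328, 0.2058]
ee_rot: [-0.0, 0.993, 0.119, 0.001]
force: [0.3, 0.7, -5.0]
gripper_width: 0.308
grip_force: 60.3
```

```bash
python3 g.py 630 328 199
```

```text
t 12.12 tcp [630.4 328.  205.8] tilt [0.0011 0.0005] yaw 13.66 F [ 0.3  0.7 -5. ] grip 60.3 w 0.308
d [-0.4 -0.1  6.8]
```

Converted, 0.003 m is 0.048, 0.002 m is 0.032.

Request:
drive_effector --plan '[{"d": [0, 0, 0.048]}, {"d": [0, 0, 0.032]}, {"d": [0, 0, 0.016]}, {"d": [0, 0, 0.016]}, {}]'

```text
t: 12.75
tcp_pos: [0.6304, 0.3285, 0.1991]
ee_rot: [-0.0, 0.993, 0.119, 0.001]
force: [-2.3, 0.2, 6.6]
gripper_width: 0.306
grip_force: 61.7
```

```bash
python3 g.py
```

```text
t 12.75 tcp [630.4 328.5 199.1] tilt [0.0015 0.0008] yaw 13.69 F [-2.3  0.2  6.6] grip 61.7 w 0.306
```

Request:
drive_effector --plan '[{}, {}, {}, {}]' --jaw 0.65

```text
t: 13.25
tcp_pos: [0.6299, 0.3281, 0.1978]
ee_rot: [-0.0, 0.993, 0.119, -0.0]
force: [-0.2, -0.5, 1.0]
gripper_width: 0.65
grip_force: 0.0
```

Request:
drive_effector --plan '[{"d": [0, 0, -0.32]}, {"d": [0, 0, -0.64]}, {"d": [0, 0, -0.256]}, {}]'

```text
t: 13.75
tcp_pos: [0.6305, 0.3284, 0.2758]
ee_rot: [-0.0, 0.993, 0.119, 0.001]
force: [0.4, -0.1, -0.0]
gripper_width: 0.647
grip_force: 0.0
```

```bash
python3 g.py 641.5 17 275 641.5 17 48
```

Run:
```python
from m import *
s=snap('side','s4.png')
```

```text
t 13.75 tcp [630.5 328.4 275.8] tilt [0.0027 0.0013] yaw 13.68 F [ 0.4 -0.1 -0. ] grip 0.0 w 0.647
d [-63.  305.2   0.4]
d [-63.7 305.3 227.4]
```

View pics/s4.png

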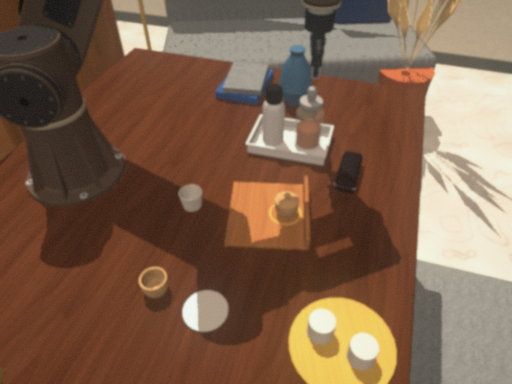

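Both the flask (273,115) and the jar (310,120) stand upright in the pan. Now the lidded bowl.

Converted, 0.052 m is 0.832, 0.045 m is 0.72.

Request:
drive_effector --plan '[{"d": [-0.168, 0.72, 0]}, {"d": [-0.168, 0.832, 0]}, {"d": [-0.168, 0.832, 0]}, {"d": [-0.168, 0.832, 0]}, {"d": [-0.168, 0.832, 0]}, {"d": [-0.168, 0.832, 0]}, {}, {}]' --jaw 1.0 --clamp_n 40

```text
t: 14.8
tcp_pos: [0.6403, 0.0169, 0.2727]
ee_rot: [-0.0, 0.993, 0.119, -0.001]
force: [0.5, 1.2, -1.2]
gripper_width: 1.001
grip_force: 0.0
```

```bash
python3 g.py 642 17.5 45
```

Run:
```python
from m import *
for n,b in(('top',(190,130,315,250)),('side',(215,170,320,260))):
    s=snap(n); P=cloud(s); np.savez('/tmp/%s5.npz'%n,P=P,f=s['frame'])
    u0,v0,u1,v1=b
    Q=P[v0:v1,u0:u1].reshape(-1,3)
    for z in((.05,.066),(.072,.09)):
        q=Q[(Q[:,2]>z[0])&(Q[:,2]<z[1])]
        q=q[np.hypot(q[:,0]-.642,q[:,1]-.0175)<.045]
        if len(q)>3: print(n,z,*circ(q))
    h=cv2.cvtColor(s['frame'],cv2.COLOR_RGB2HSV)[v0:v1,u0:u1]; 
    m=(h[...,0]>20)&(h[...,0]<32)&(h[...,1]>120); q=P[v0:v1,u0:u1][m]; q=q[(q[:,2]>.004)&(q[:,2]<.016)]
    if len(q)>9: print('ring',n,*circ(q))
```

```text
t 14.8 tcp [640.3  16.9 272.7] tilt [-0.0017  0.0003] yaw 13.63 F [ 0.5  1.2 -1.2] grip 0.0 w 1.001
d [  2.2  -0.  227.7]
top (0.05, 0.066) [650.4  17. ] 61.0 [658.6  17.2] 62.8 183
top (0.072, 0.09) [644.3  17.9] 16.4 [645.4  17.6] 79.1 27
side (0.05, 0.066) [643.6  16. ] 69.7 [646.1   7.1] 61.2 316
side (0.072, 0.09) [645.7  13.5] 19.2 [645.1  12.5] 77.1 32
```

Converted, 0.06 m is 0.96, 0.055 m is 0.88.

Request:
drive_effector --plan '[{"d": [0.016, 0, 0.8]}, {"d": [0.016, 0, 0.96]}, {"d": [0, 0, 0.88]}, {"d": [0, 0, 0.64]}, {"d": [0, 0, 0.24]}, {"d": [0, 0, 0.096]}, {}]'

```text
t: 15.78
tcp_pos: [0.6435, 0.0176, 0.0488]
ee_rot: [0.0, 0.993, 0.119, 0.001]
force: [-0.2, 0.4, -0.3]
gripper_width: 1.001
grip_force: 0.0
```

```bash
python3 g.py 642 17.5 45
```

```text
t 15.78 tcp [643.5  17.6  48.8] tilt [ 0.0014 -0.    ] yaw 13.71 F [-0.2  0.4 -0.3] grip 0.0 w 1.001
d [-1.5 -0.2  3.8]
```

Converted, 0.003 m is 0.048, -0.001 m is -0.016.

Request:
drive_effector --plan '[{"d": [-0.016, 0, 0.048]}, {}, {}]' --jaw 1.0

```text
t: 16.15
tcp_pos: [0.642, 0.017, 0.0453]
ee_rot: [0.0, 0.993, 0.119, 0.0]
force: [-0.6, 0.4, 0.2]
gripper_width: 1.002
grip_force: 0.0
```

```bash
python3 g.py
```

```text
t 16.15 tcp [642.   17.   45.3] tilt [ 0.0007 -0.    ] yaw 13.68 F [-0.6  0.4  0.2] grip 0.0 w 1.002
```

Request:
drive_effector --plan '[{}, {}, {}, {}]' --jaw 0 --clamp_n 40

```text
t: 16.65
tcp_pos: [0.642, 0.017, 0.0455]
ee_rot: [0.0, 0.993, 0.119, 0.0]
force: [-2.4, -1.1, 10.8]
gripper_width: 0.721
grip_force: 41.0
```

```bash
python3 g.py
```

```text
t 16.65 tcp [642.   17.   45.5] tilt [ 0.0005 -0.0001] yaw 13.69 F [-2.4 -1.1 10.8] grip 41.0 w 0.721
```

Request:
drive_effector --plan '[{"d": [0, 0, -0.16]}, {"d": [0, 0, -0.48]}, {"d": [0, 0, -0.64]}, {"d": [0, 0, -0.32]}, {}]'

```text
t: 17.27
tcp_pos: [0.6428, 0.0171, 0.1466]
ee_rot: [0.0, 0.993, 0.119, 0.002]
force: [0.5, 0.2, -1.0]
gripper_width: 0.721
grip_force: 44.2
```

```bash
python3 g.py 547.3 -310.5 146
python3 -c "
from h import *
snap('side','s6.png')"
```

```text
t 17.27 tcp [642.8  17.1 146.6] tilt [ 0.0031 -0.    ] yaw 13.68 F [ 0.5  0.2 -1. ] grip 44.2 w 0.721
d [-170.2  295.7    0.4]
```

View pics/s6.png

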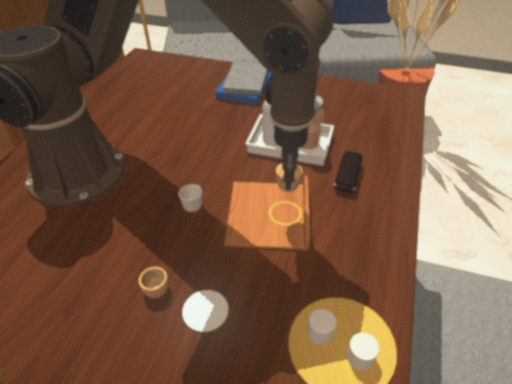

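The lidded bowl is held upright at (290,175). The empty ring shows at (285,213), so I'll measure it while moving on.

Run:
```python
from m import *
s=snap('side'); P=cloud(s); f=s['frame'].astype(int); h=cv2.cvtColor(s['frame'],cv2.COLOR_RGB2HSV)
b=(slice(195,235),slice(262,310)); hh=h[b]; 
m=(hh[...,0]>17)&(hh[...,0]<35)&(hh[...,1]>100); q=P[b][m]; q=q[(q[:,2]>.004)&(q[:,2]<.016)]
print('ring',circ(q) if len(q)>5 else len(q))
```

```text
ring (array([639.9,  16.5]), 91.1, array([640.2,  12.3]), np.float64(8.2), 174)
```

Request:
drive_effector --plan '[{"d": [-0.32, 0.544, 0]}, {"d": [-0.48, 0.832, 0]}, {"d": [-0.48, 0.832, 0]}, {"d": [-0.48, 0.832, 0]}, {"d": [-0.48, 0.832, 0]}, {"d": [-0.32, 0.576, 0]}, {"d": [-0.16, 0.2832, 0]}, {}, {}]'

```text
t: 18.5
tcp_pos: [0.5466, -0.3092, 0.1442]
ee_rot: [-0.001, 0.993, 0.119, -0.0]
force: [0.4, 0.3, -2.0]
gripper_width: 0.722
grip_force: 44.3
```

```bash
python3 g.py 547.3 -310.5 146
```

```text
t 18.5 tcp [ 546.6 -309.2  144.2] tilt [-0.0009  0.0009] yaw 13.71 F [ 0.4  0.3 -2. ] grip 44.3 w 0.722
d [ 0.4  1.4 -1.8]
```

Converted, 0.035 m is 0.56, 0.03 m is 0.48.

Request:
drive_effector --plan '[{"d": [0, 0.016, 0.48]}, {"d": [0, 0, 0.56]}, {"d": [0, 0, 0.4]}, {"d": [0, 0, 0.128]}, {}]'

```text
t: 19.12
tcp_pos: [0.547, -0.3106, 0.0468]
ee_rot: [-0.0, 0.993, 0.12, -0.0]
force: [0.2, 0.2, -1.5]
gripper_width: 0.725
grip_force: 44.2
```

```bash
python3 g.py 547.3 -310.5 42
```

```text
t 19.12 tcp [ 547.  -310.6   46.8] tilt [-0.0005  0.0003] yaw 13.74 F [ 0.2  0.2 -1.5] grip 44.2 w 0.725
d [ 0.3 -0.   4.8]
```

Converted, 0.002 m is 0.032, 0.001 m is 0.016.

Request:
drive_effector --plan '[{"d": [0, 0, 0.032]}, {"d": [0, 0, 0.032]}, {"d": [0, 0, 0.016]}, {}]'

```text
t: 19.62
tcp_pos: [0.5468, -0.3114, 0.042]
ee_rot: [0.0, 0.993, 0.119, 0.0]
force: [0.5, -0.3, -2.0]
gripper_width: 0.723
grip_force: 44.3
```

```bash
python3 g.py
```

```text
t 19.62 tcp [ 546.8 -311.4   42. ] tilt [ 0.0001 -0.0001] yaw 13.68 F [ 0.5 -0.3 -2. ] grip 44.3 w 0.723
```

Converted, 0.001 m is 0.016, 0.0005 m is 0.008.

Request:
drive_effector --plan '[{"d": [0, 0, 0.016]}, {"d": [0, 0, 0.008]}, {}]'

```text
t: 20.0
tcp_pos: [0.5469, -0.3115, 0.0415]
ee_rot: [0.0, 0.993, 0.119, 0.0]
force: [-4.6, 3.9, 17.9]
gripper_width: 0.727
grip_force: 45.4
```

```bash
python3 g.py
```

```text
t 20.0 tcp [ 546.9 -311.5   41.5] tilt [ 0.0005 -0.0003] yaw 13.68 F [-4.6  3.9 17.9] grip 45.4 w 0.727
```

Contact. I'll release it, rise, and check the placing.

Request:
drive_effector --plan '[{}, {}, {}]' --jaw 1.0

```text
t: 20.38
tcp_pos: [0.5468, -0.3114, 0.0402]
ee_rot: [-0.0, 0.993, 0.119, -0.0]
force: [0.1, -0.8, 0.0]
gripper_width: 0.998
grip_force: 0.0
```

Request:
drive_effector --plan '[{"d": [0, 0, -0.48]}, {"d": [0, 0, -0.8]}, {"d": [0, 0, -0.16]}, {"d": [-0.64, 0, 0]}, {"d": [-0.8, 0, 0]}, {"d": [-0.48, 0, 0]}, {}]'

```text
t: 21.25
tcp_pos: [0.4282, -0.3398, 0.1298]
ee_rot: [-0.001, 0.993, 0.118, -0.001]
force: [0.2, 0.3, -0.3]
gripper_width: 1.001
grip_force: 0.0
```

```bash
python3 g.py 420 -292.5 130
```

Run:
```python
from m import *
s=snap('top','t7.png'); P=cloud(s)
print('lb top',*circ(pts(P,(340,170,420,235),(.046,.07)))); print('knob',*circ(pts(P,(340,170,420,235),(.069,.09))))
print('obowl',*circ(pts(P,(360,240,405,285),(.036,.056))))
s=snap('side'); P=cloud(s)
q=pts(P,(160,250,250,340),(.064,.09)); q=q[np.hypot(q[:,0]-.547,q[:,1]+.3105)<.03]; print('side knob',*circ(q))
```

```text
t 21.25 tcp [ 428.2 -339.8  129.8] tilt [-0.0014  0.0011] yaw 13.57 F [ 0.2  0.3 -0.3] grip 0.0 w 1.001
d [  3.2 -47.9  -0.1]
lb top [ 548.4 -309.9] 64.8 [ 546.7 -307.3] 59.7 550
knob [ 548.1 -309.4] 16.3 [ 547.5 -308.8] 75.0 39
obowl [ 418.3 -292.1] 63.7 [ 419.7 -286.1] 44.5 180
side knob [ 546.7 -312.2] 39.4 [ 549.7 -313.7] 73.4 81
```

View pics/t7.png

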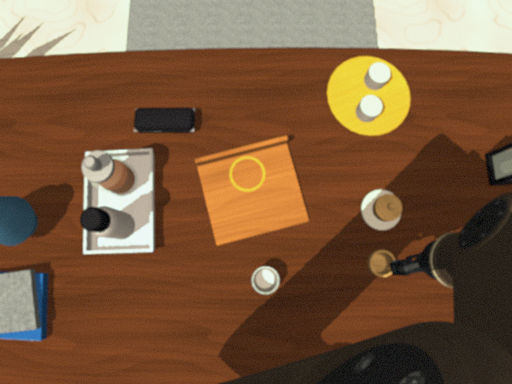

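The lidded bowl stands centred on the coaster, within about 1 mm. The jar and flask are fine in the pan. The open bowl at (382,263) is next.

Converted, 0.05 m is 0.8, -0.03 m is -0.48.

Request:
drive_effector --plan '[{"d": [0.04, -0.48, 0]}, {"d": [0, -0.288, 0]}, {}, {"d": [0, 0, 0.8]}, {"d": [0, 0, 0.48]}, {"d": [0, 0, 0.128]}, {}]' --jaw 1.0

```text
t: 22.22
tcp_pos: [0.4216, -0.2929, 0.0424]
ee_rot: [-0.0, 0.993, 0.119, -0.0]
force: [0.6, 0.3, -0.4]
gripper_width: 1.003
grip_force: 0.0
```

```bash
python3 g.py 419.5 -292.5 36
```

```text
t 22.23 tcp [ 421.6 -292.9   42.4] tilt [-0.0001  0.0001] yaw 13.69 F [ 0.6  0.3 -0.4] grip 0.0 w 1.003
d [-2.  -0.9  6.4]
```

Converted, 0.003 m is 0.048, -0.002 m is -0.032.

Request:
drive_effector --plan '[{"d": [-0.032, -0.0128, 0.048]}, {"d": [0, 0, 0.048]}, {}]' --jaw 1.0

```text
t: 22.6
tcp_pos: [0.4193, -0.2924, 0.0366]
ee_rot: [0.0, 0.993, 0.119, 0.0]
force: [0.2, -0.5, 0.2]
gripper_width: 1.0
grip_force: 0.0
```

```bash
python3 g.py
```

```text
t 22.6 tcp [ 419.3 -292.4   36.6] tilt [ 0.0005 -0.0004] yaw 13.68 F [ 0.2 -0.5  0.2] grip 0.0 w 1.0
```

Request:
drive_effector --plan '[{}, {}, {}, {}]' --jaw 0 --clamp_n 35

```text
t: 23.1
tcp_pos: [0.4193, -0.2924, 0.0368]
ee_rot: [0.0, 0.993, 0.119, 0.0]
force: [-1.3, 0.6, 11.2]
gripper_width: 0.703
grip_force: 35.6
```

```bash
python3 g.py
```

```text
t 23.1 tcp [ 419.3 -292.4   36.8] tilt [ 0.0005 -0.0004] yaw 13.69 F [-1.3  0.6 11.2] grip 35.6 w 0.703
```

Request:
drive_effector --plan '[{"d": [0, 0, -0.16]}, {"d": [0, 0, -0.48]}, {"d": [0, 0, -0.8]}, {"d": [0, 0, -0.32]}, {}]'

```text
t: 23.72
tcp_pos: [0.4199, -0.2928, 0.1482]
ee_rot: [0.001, 0.993, 0.119, 0.001]
force: [-0.1, -0.0, -1.1]
gripper_width: 0.703
grip_force: 38.7
```

```bash
python3 g.py 641 17 146
python3 -c "
from h import *
snap('side','s8.png')"
```

```text
t 23.73 tcp [ 419.9 -292.8  148.2] tilt [ 0.0026 -0.0021] yaw 13.68 F [-0.1 -0.  -1.1] grip 38.7 w 0.703
d [ 288.1 -248.7    2.1]
```

View pics/s8.png

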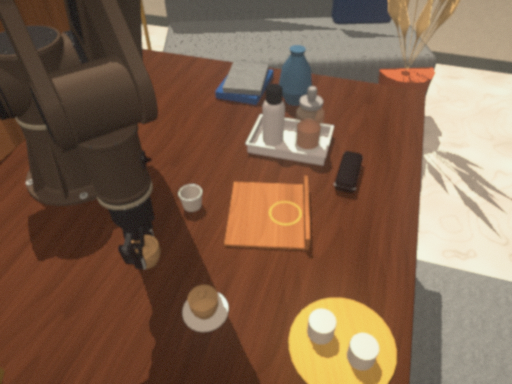

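The open bowl is held upright at (148,252), and nothing else has moved.

Converted, 0.04 m is 0.64, -0.0345 m is -0.552.

Request:
drive_effector --plan '[{"d": [0.4, -0.344, 0]}, {"d": [0.64, -0.552, 0]}, {"d": [0.64, -0.552, 0]}, {"d": [0.64, -0.552, 0]}, {"d": [0.64, -0.552, 0]}, {"d": [0.64, -0.552, 0]}, {"d": [0.64, -0.552, 0]}, {"d": [0.3696, -0.3232, 0]}, {}, {}]'

```text
t: 25.02
tcp_pos: [0.6392, 0.0173, 0.145]
ee_rot: [-0.0, 0.993, 0.119, -0.001]
force: [-1.0, -0.2, -0.3]
gripper_width: 0.708
grip_force: 38.7
```

Request:
drive_effector --plan '[{"d": [0, 0, 0.48]}, {"d": [0, 0, 0.48]}, {"d": [0, 0, 0.4]}, {"d": [0, 0, 0.16]}, {}]'

```text
t: 25.65
tcp_pos: [0.6396, 0.0169, 0.0509]
ee_rot: [-0.0, 0.993, 0.119, -0.001]
force: [-0.4, 1.1, -0.0]
gripper_width: 0.708
grip_force: 38.6
```

```bash
python3 g.py 641 17 46.5
```

```text
t 25.65 tcp [639.6  16.9  50.9] tilt [-0.0013 -0.    ] yaw 13.64 F [-0.4  1.1 -0. ] grip 38.6 w 0.708
d [1.4 0.2 4.4]
```

Converted, 0.002 m is 0.032, 0.0015 m is 0.024.

Request:
drive_effector --plan '[{"d": [0.016, 0, 0.032]}, {"d": [0, 0, 0.024]}, {"d": [0, 0, 0.016]}, {}]'

```text
t: 26.15
tcp_pos: [0.6413, 0.0178, 0.047]
ee_rot: [0.0, 0.993, 0.119, 0.0]
force: [-0.5, -0.6, -2.2]
gripper_width: 0.704
grip_force: 38.6
```

```bash
python3 g.py
```

```text
t 26.15 tcp [641.3  17.8  47. ] tilt [ 0.0002 -0.    ] yaw 13.69 F [-0.5 -0.6 -2.2] grip 38.6 w 0.704
```

Converted, 0.001 m is 0.016, 0.0005 m is 0.008.

Request:
drive_effector --plan '[{"d": [0, 0, 0.016]}, {"d": [0, 0, 0.008]}, {}]'

```text
t: 26.52
tcp_pos: [0.6413, 0.0178, 0.0468]
ee_rot: [0.0, 0.993, 0.119, 0.0]
force: [-8.2, -0.3, 23.6]
gripper_width: 0.703
grip_force: 40.9
```

```bash
python3 g.py
```

```text
t 26.52 tcp [641.3  17.8  46.8] tilt [ 0.0007 -0.    ] yaw 13.69 F [-8.2 -0.3 23.6] grip 40.9 w 0.703
```

Request:
drive_effector --plan '[{}, {}, {}]' --jaw 1.0

```text
t: 26.9
tcp_pos: [0.6412, 0.0178, 0.0452]
ee_rot: [-0.0, 0.993, 0.119, -0.0]
force: [-0.7, -0.6, -0.3]
gripper_width: 1.001
grip_force: 0.0
```

Request:
drive_effector --plan '[{"d": [0, 0, -0.48]}, {"d": [0, 0, -0.88]}, {"d": [0, 0, -0.88]}, {"d": [0, 0, -0.88]}, {"d": [0, 0, -0.56]}, {}]'

```text
t: 27.65
tcp_pos: [0.6426, 0.0177, 0.2784]
ee_rot: [0.0, 0.993, 0.119, 0.003]
force: [0.3, -0.6, -0.8]
gripper_width: 1.0
grip_force: 0.0
```

```bash
python3 g.py 630 328.2 276
```

Run:
```python
from m import *
s=snap('side','s9.png'); P=cloud(s)
q=pts(P,(255,180,315,240),(.047,.062)); print('obowl side',*circ(q))
```

```text
t 27.65 tcp [642.6  17.7 278.4] tilt [ 0.0051 -0.0001] yaw 13.68 F [ 0.3 -0.6 -0.8] grip 0.0 w 1.0
d [  61.2 -304.6    2.3]
obowl side [642.5  16.2] 64.7 [643.4  14. ] 52.6 167
```

View pics/s9.png

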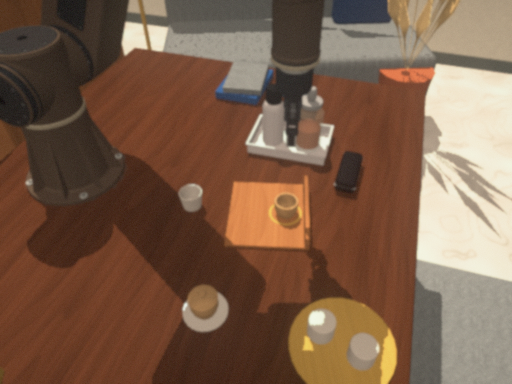

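The open bowl stands centred in the ring at (286,207), about (642,16) mm in world. Now to bring the jar back.

Converted, -0.052 m is -0.832, -0.0516 m is -0.8256.

Request:
drive_effector --plan '[{"d": [0.16, -0.72, 0]}, {"d": [0.168, -0.832, 0]}, {"d": [0.168, -0.832, 0]}, {"d": [0.168, -0.832, 0]}, {"d": [0.168, -0.832, 0]}, {"d": [0.1472, -0.8256, 0]}, {}, {}]' --jaw 0.65 --clamp_n 60

```text
t: 28.7
tcp_pos: [0.628, 0.3279, 0.2737]
ee_rot: [0.001, 0.993, 0.119, -0.001]
force: [-0.3, -0.8, 0.6]
gripper_width: 0.652
grip_force: 0.0
```

```bash
python3 g.py 630 328.2 197.5
```

```text
t 28.7 tcp [628.  327.9 273.7] tilt [-0.0021 -0.0013] yaw 13.72 F [-0.3 -0.8  0.6] grip 0.0 w 0.652
d [ 2.2  0.1 76.2]
```

Converted, 0.03 m is 0.48, 0.011 m is 0.176.

Request:
drive_effector --plan '[{"d": [0.016, 0, 0.48]}, {"d": [0, 0, 0.48]}, {"d": [0, 0, 0.176]}, {"d": [0, 0, 0.048]}, {}]'

```text
t: 29.32
tcp_pos: [0.6301, 0.3283, 0.2021]
ee_rot: [-0.0, 0.993, 0.119, 0.0]
force: [0.2, 0.7, -0.8]
gripper_width: 0.651
grip_force: 0.0
```

```bash
python3 g.py 630 328.2 198
```

```text
t 29.32 tcp [630.1 328.3 202.1] tilt [0.0009 0.0004] yaw 13.66 F [ 0.2  0.7 -0.8] grip 0.0 w 0.651
d [-0.1  0.1  4.1]
```

Units first: shifts go in shares of 62.5 mm and turns go in shares of 90 degrees. So 0.004 m is 0.064.

Request:
drive_effector --plan '[{"d": [0, 0, 0.064]}, {}]'

```text
t: 29.58
tcp_pos: [0.6296, 0.3285, 0.1975]
ee_rot: [-0.0, 0.993, 0.119, 0.0]
force: [-1.0, 1.0, -1.1]
gripper_width: 0.651
grip_force: 0.0
```

Request:
drive_effector --plan '[{}, {}, {}, {}]' --jaw 0 --clamp_n 60

```text
t: 30.08
tcp_pos: [0.6297, 0.3287, 0.1978]
ee_rot: [-0.0, 0.993, 0.119, 0.0]
force: [-1.6, 1.8, 5.6]
gripper_width: 0.311
grip_force: 59.6
```

```bash
python3 g.py
```

```text
t 30.07 tcp [629.7 328.7 197.8] tilt [0.0005 0.0004] yaw 13.68 F [-1.6  1.8  5.6] grip 59.6 w 0.311
```

Request:
drive_effector --plan '[{"d": [0, 0, -0.128]}, {"d": [0, 0, -0.32]}, {"d": [0, 0, -0.56]}, {"d": [0, 0, -0.56]}, {"d": [0, 0, -0.272]}, {}]'

```text
t: 30.82
tcp_pos: [0.6301, 0.3286, 0.3137]
ee_rot: [-0.0, 0.993, 0.119, 0.001]
force: [0.4, 0.9, -5.8]
gripper_width: 0.308
grip_force: 59.6
```

```bash
python3 g.py 582.8 -54.6 314
```

```text
t 30.82 tcp [630.1 328.6 313.7] tilt [0.0021 0.001 ] yaw 13.68 F [ 0.4  0.9 -5.8] grip 59.6 w 0.308
d [-136.5  361.2   -0.8]
```

Converted, 0.05 m is 0.8, 0.0352 m is 0.5632.

Request:
drive_effector --plan '[{"d": [-0.16, 0.416, 0]}, {"d": [-0.304, 0.8, 0]}, {"d": [-0.304, 0.8, 0]}, {"d": [-0.304, 0.8, 0]}, {"d": [-0.304, 0.8, 0]}, {"d": [-0.304, 0.8, 0]}, {"d": [-0.304, 0.8, 0]}, {"d": [-0.2, 0.5632, 0]}, {}, {}]'

```text
t: 32.08
tcp_pos: [0.5819, -0.0546, 0.3113]
ee_rot: [-0.0, 0.993, 0.119, -0.001]
force: [0.9, 0.2, -4.9]
gripper_width: 0.304
grip_force: 60.3
```

Request:
drive_effector --plan '[{"d": [0, 0, 0.48]}, {"d": [0, 0, 0.56]}, {"d": [0, 0, 0.4]}, {"d": [0, 0, 0.16]}, {"d": [0, 0, 0.032]}, {}]'

```text
t: 32.83
tcp_pos: [0.5829, -0.0545, 0.2111]
ee_rot: [0.0, 0.993, 0.119, 0.001]
force: [-0.1, -1.1, -4.2]
gripper_width: 0.309
grip_force: 60.3
```

```bash
python3 g.py 582.6 -54.7 205
```

```text
t 32.83 tcp [582.9 -54.5 211.1] tilt [ 0.0011 -0.0001] yaw 13.71 F [-0.1 -1.1 -4.2] grip 60.3 w 0.309
d [-0.4  0.1  6.1]
```

Converted, 0.003 m is 0.048, 0.002 m is 0.032.

Request:
drive_effector --plan '[{"d": [0, 0, 0.048]}, {"d": [0, 0, 0.032]}, {"d": [0, 0, 0.016]}, {"d": [0, 0, 0.008]}, {}]'

```text
t: 33.45
tcp_pos: [0.5829, -0.0548, 0.2048]
ee_rot: [0.0, 0.993, 0.119, 0.001]
force: [-2.7, 1.0, 8.9]
gripper_width: 0.308
grip_force: 61.7
```

```bash
python3 g.py
```

```text
t 33.45 tcp [582.9 -54.8 204.8] tilt [ 0.0014 -0.0001] yaw 13.68 F [-2.7  1.   8.9] grip 61.7 w 0.308
```

Request:
drive_effector --plan '[{}, {}, {}, {}]' --jaw 0.65

```text
t: 33.95
tcp_pos: [0.5824, -0.0548, 0.2038]
ee_rot: [-0.0, 0.993, 0.119, -0.0]
force: [0.3, -0.1, 0.2]
gripper_width: 0.646
grip_force: 0.0
```

Request:
drive_effector --plan '[{"d": [0, 0, -0.32]}, {"d": [0, 0, -0.64]}, {"d": [0, 0, -0.16]}, {}]'

```text
t: 34.45
tcp_pos: [0.5826, -0.0548, 0.2741]
ee_rot: [0.0, 0.993, 0.119, 0.001]
force: [-0.6, -0.7, -0.3]
gripper_width: 0.649
grip_force: 0.0
```

```bash
python3 g.py 516.5 326 266
```

```text
t 34.45 tcp [582.6 -54.8 274.1] tilt [ 0.001  -0.0002] yaw 13.69 F [-0.6 -0.7 -0.3] grip 0.0 w 0.649
d [  25.9 -385.7    8. ]
```

Converted, -0.055 m is -0.88, -0.045 m is -0.72.

Request:
drive_effector --plan '[{"d": [0.0592, -0.72, 0]}, {"d": [0.0592, -0.88, 0]}, {"d": [0.0592, -0.88, 0]}, {"d": [0.0592, -0.88, 0]}, {"d": [0.0592, -0.88, 0]}, {"d": [0.0592, -0.88, 0]}, {"d": [0.0592, -0.72, 0]}, {"d": [0, -0.3312, 0]}, {}, {}]' --jaw 1.0

```text
t: 35.7
tcp_pos: [0.5164, 0.3249, 0.2732]
ee_rot: [0.0, 0.993, 0.119, -0.0]
force: [0.8, 0.8, 0.7]
gripper_width: 1.001
grip_force: 0.0
```

Request:
drive_effector --plan '[{"d": [0, 0, 0.56]}, {"d": [0, 0, 0.56]}, {"d": [0, 0, 0.32]}, {"d": [0, 0, 0.048]}, {}]'

```text
t: 36.33
tcp_pos: [0.5169, 0.3255, 0.1814]
ee_rot: [-0.0, 0.993, 0.119, 0.0]
force: [-0.5, 0.0, 0.7]
gripper_width: 1.002
grip_force: 0.0
```

```bash
python3 g.py 516.5 326 176
```

```text
t 36.33 tcp [516.9 325.5 181.4] tilt [0.0005 0.0002] yaw 13.63 F [-0.5  0.   0.7] grip 0.0 w 1.002
d [-0.3 -0.6  5.4]
```

Converted, 0.005 m is 0.08, -0.0005 m is -0.008.

Request:
drive_effector --plan '[{"d": [0, -0.008, 0.08]}, {}]'

```text
t: 36.58
tcp_pos: [0.5163, 0.3266, 0.1761]
ee_rot: [-0.0, 0.993, 0.119, 0.0]
force: [0.1, 0.1, 0.2]
gripper_width: 1.005
grip_force: 0.0
```

Request:
drive_effector --plan '[{}, {}, {}, {}]' --jaw 0 --clamp_n 60

```text
t: 37.08
tcp_pos: [0.5165, 0.3266, 0.1764]
ee_rot: [-0.0, 0.993, 0.119, 0.0]
force: [-0.1, -2.1, 6.9]
gripper_width: 0.57
grip_force: 62.2
```

```bash
python3 g.py
```

```text
t 37.08 tcp [516.5 326.6 176.4] tilt [0.0007 0.0002] yaw 13.69 F [-0.1 -2.1  6.9] grip 62.2 w 0.57
```

Request:
drive_effector --plan '[{"d": [0, 0, -0.16]}, {"d": [0, 0, -0.48]}, {"d": [0, 0, -0.64]}, {"d": [0, 0, -0.16]}, {}]'

```text
t: 37.7
tcp_pos: [0.5162, 0.3266, 0.2659]
ee_rot: [-0.0, 0.993, 0.119, 0.0]
force: [0.0, -0.2, -4.8]
gripper_width: 0.569
grip_force: 63.4
```

```bash
python3 g.py 558 50.3 266
```

```text
t 37.7 tcp [516.2 326.6 265.9] tilt [0.0005 0.0003] yaw 13.68 F [ 0.  -0.2 -4.8] grip 63.4 w 0.569
d [-2.470e+01  2.783e+02 -2.000e-01]
```

Converted, 0.05 m is 0.8, 0.04 m is 0.64.

Request:
drive_effector --plan '[{"d": [-0.064, 0.64, 0]}, {"d": [-0.064, 0.8, 0]}, {"d": [-0.064, 0.8, 0]}, {"d": [-0.064, 0.8, 0]}, {"d": [-0.064, 0.8, 0]}, {"d": [-0.0752, 0.6128, 0]}, {}, {}]'

```text
t: 38.7
tcp_pos: [0.5574, 0.0504, 0.2645]
ee_rot: [-0.0, 0.993, 0.119, -0.001]
force: [0.6, 0.5, -4.4]
gripper_width: 0.567
grip_force: 64.7
```

Request:
drive_effector --plan '[{"d": [0, 0, 0.48]}, {"d": [0, 0, 0.48]}, {"d": [0, 0, 0.24]}, {"d": [0, 0, 0.032]}, {}]'

```text
t: 39.33
tcp_pos: [0.5585, 0.0507, 0.1894]
ee_rot: [0.0, 0.993, 0.119, 0.0]
force: [0.1, -0.5, -4.0]
gripper_width: 0.569
grip_force: 64.6
```

```bash
python3 g.py 557.8 50.3 183
```

```text
t 39.33 tcp [558.5  50.7 189.4] tilt [0.0007 0.0001] yaw 13.71 F [ 0.1 -0.5 -4. ] grip 64.6 w 0.569
d [-0.7  0.2  6.4]
```

Converted, 0.003 m is 0.048, 0.002 m is 0.032.

Request:
drive_effector --plan '[{"d": [-0.008, 0, 0.048]}, {"d": [0, 0, 0.032]}, {"d": [0, 0, 0.016]}, {"d": [0, 0, 0.008]}, {}]'

```text
t: 39.95
tcp_pos: [0.5583, 0.0501, 0.1834]
ee_rot: [0.0, 0.993, 0.119, 0.001]
force: [-2.5, -1.1, 9.1]
gripper_width: 0.571
grip_force: 66.1
```

```bash
python3 g.py
```

```text
t 39.95 tcp [558.3  50.1 183.4] tilt [0.0018 0.    ] yaw 13.67 F [-2.5 -1.1  9.1] grip 66.1 w 0.571
```

Contact. I'll release, rise, back off and check.

Request:
drive_effector --plan '[{}, {}, {}, {}]' --jaw 1.0

```text
t: 40.45
tcp_pos: [0.5576, 0.0502, 0.1822]
ee_rot: [-0.0, 0.993, 0.119, -0.0]
force: [-0.3, -0.0, -0.1]
gripper_width: 1.001
grip_force: 0.0
```

Request:
drive_effector --plan '[{"d": [0, 0, -0.48]}, {"d": [0, 0, -0.8]}, {"d": [0, 0, -0.32]}, {"d": [0, -0.8, 0]}, {"d": [0, -0.96, 0]}, {"d": [0, -0.96, 0]}, {"d": [0, -0.8, 0]}, {}, {}]'

```text
t: 41.58
tcp_pos: [0.5054, 0.2638, 0.2822]
ee_rot: [0.0, 0.993, 0.12, -0.0]
force: [-0.5, -0.2, 0.1]
gripper_width: 0.999
grip_force: 0.0
```

Run:
```python
from m import *
s=snap('top','t10.png'); P=cloud(s)
for nm,b,z in [('cap',(205,170,260,230),(.196,.215)),('knob',(265,160,310,215),(.195,.23)),('obowl',(225,145,270,195),(.047,.062)),('lknob',(340,170,420,235),(.069,.09)),('cup',(245,260,285,300),(.04,.06)),('case',(125,95,205,140),(.03,.06))]:
    Q=pts(P,b,z); print(nm,*(circ(Q) if len(Q)>3 else [len(Q)]))
```

```text
cap [558.6  49. ] 49.0 [557.9  48.8] 201.0 481
knob [582.  -54.3] 27.9 [580.7 -53.9] 214.5 176
obowl [656.   15.7] 91.1 [643.3  18.1] 54.9 188
lknob [ 547.2 -309.9] 17.2 [ 547.4 -308.7] 75.1 40
cup [385.9 -21.4] 62.8 [384.  -22.4] 48.6 153
case [774.7 223.3] 152.6 [772.4 220.5] 40.1 1350
```

View pics/t10.png

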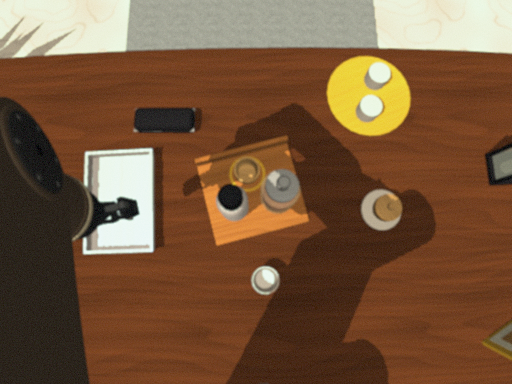

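The jar (283,182) and flask (230,195) are back within 2 mm. The open bowl is in the ring (246,171), the lidded bowl is on the coaster (383,208), and the cup and case have not moved. The arm is clear.

```bash
python3 -c "
from bench import arm, eyes, order
print(order.hand_in())"
```

```text
the job is handed in; nothing more can be done
None
```

The job is done and handed in at about 42 s of the 128 s allowed: the lidded bowl is on the coaster, the open bowl is on the ring inlay, and the jar and flask measured within 2 mm of where they started; no verdict was returned.

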